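# Check a parts scale for binding at two pan corners

## Task

Check the spring scale for sticking before clips are weighed out: with the fingertips press down the corner pad of its steel pan beside the small round zero knob until the dial needle points at the marker clipped on the dial's rim, keep it there for a second without overrunning the marker, then let go so that the needle comes back to zero. Do the same once more on the pad at the diagonally opposite corner of the pan, and finish with the scale unloaded. Only press: do not lift or shift the scale, and leave its marker and everything else on the bench where it is.

Things in the scene. Friction and masses are not known exactly. Their poses are not given: they have to be found in the camera images.
- scale: grey spring scale of about 4 to 6 kg standing loose on four rubber feet, 170 x 160 under the pan, 310 long with its dial. Origin on the bench directly under the middle of the pan; its x axis points from the pan to the dial, y to the left of that, z up. The round dial (134 dia) sits on a square 150 x 150 casing that slopes 35 degrees, centre at x 165, z 78, facing up and away from the pan; the casing's highest edge is 121 above the bench at x 104
- pan: square steel pan 180 x 180 x 6 on a spring, centred over the scale's origin; its origin is the plate's centre, 93 above the bench when unloaded; axes as the scale's. It goes straight down and stays level whichever corner is pressed, at most 26; the spring takes about 0.5 N to start and a further 0.85 N for each mm (7 to 13 N at the marker) and lifts it back by itself
- pad_knob: round black rubber pad, 34 dia, standing 5 proud of the steel pan, at the pan's corner at scale x +62, y +62, next to the zero knob; origin on the pad's axis 5 below its top face, top face 101 above the bench when unloaded; z up. The first pad to press.
- pad_opposite: round black rubber pad, 34 dia, standing 5 proud of the steel pan, at the pan's corner at scale x -62, y -62, diagonally opposite; origin on the pad's axis 5 below its top face, top face 101 above the bench when unloaded; z up. The second pad to press. The pads at the two other corners are alike but have no part in this check.
- zero_knob (a point): centre of the top of the zero knob, a black knurled knob 22 dia standing 16 out of the casing's upper corner beside the first pad (scale x 125, y 60, z 126)
- needle (a joint): angle of the dial's black needle: 0 points to the zero mark at the top of the dial (the edge nearest the pan), growing clockwise as seen facing the dial, 0.2 rad for each mm the pan is pressed down (up to 5.2)
- marker (a joint): angle of the small dark steel batch marker clipped on the dial's rim, measured from the same zero in the same sense as the needle: the needle points at the marker when the two values are equal. It keeps its place during a run, between 1.5 and 2.9; fixed by friction
- needle_tip (a point): tip of the needle, 58 from the dial's axis
- marker_tip (a point): inner end of the marker, 55 from the dial's axis, at the height of the needle; its y axis points clockwise along the dial's rim
- oil_filter: spin-on oil filter, white can standing upright, 68 dia x 78 high, origin centre of underside; bystander beside the scale (mm). Leave it alone
- brake_pads: pair of brake pads stacked face to face, about 110 x 46 x 32 high, origin centre of underside; bystander beside the scale (mm). Leave it alone
- clip_pack: blister pack of trim clips lying flat, 85 x 130 x 22 high, origin centre of underside; bystander near the scale's rear edge (mm). Leave it alone
- clip_bin: small open grey bin with black clips, 90 x 75 x 45 high, origin centre of underside; bystander beside the dial end of the scale (mm). Leave it alone
- spray_can: spray can standing, 65 dia x 185 high, origin centre of underside; bystander (mm). Leave it alone
- carton: cardboard carton 75 x 110 x 75 high, origin centre of underside; bystander (mm). Leave it alone
- grease_tub: grease tub with black lid, 90 dia x 80 high, origin centre of underside; bystander (mm). Leave it alone
- screwdriver: screwdriver lying on the bench, about 200 long, under 40 high, origin about mid-length; bystander (mm). Leave it alone

How it is judged:
By the outcome, as a careful person would: the job done as asked, in the order asked, and still so for the second after the job is handed in, with the robot touching nothing.
It also fails if it takes over 61 s, if anything falls off the work surface, if the arm or the gripper's body presses on something with over 40 N, if the wrist force passes 120 N, or if a joint passes its speed limit or range.

## Robot

A 6-joint arm with a two-finger parallel gripper is mounted at the origin on the work surface. World frame = base frame: x ahead of the robot, y to its left, z up, the work surface at z = 0. Lengths are in mm, angles in rad, forces in N, time in s.
With the tool pointing down it reaches from about 350 to 775 mm from the base axis. Payload 7.3 kg.
Tool frame: the origin (TCP) lies at the centre of the arm's flange, where the gripper is bolted on; the fingertips stand 178 mm ahead of it and the grasp point (between the pads) lies 159 mm ahead of it; z points along the fingers, y is the direction in which the jaws open and shut (so a half turn about z gives the same grasp; the last joint's range is limited). The gripper opens to 92 mm and grips with 3 to 60 N. Pads are 19 mm wide; open, the fingers measure 130 mm over their backs; the gripper's body (75 mm by 190 mm) begins 47 mm behind the grasp point.
Start: joints at [-1.273, 0.342, 1.524, -0, 1.275, -0.146], TCP at [225.441, -474.135, 404.741] pointing down, gripper open.
Joint ranges: [-2.53, 2.53], [-0.77, 2.02], [0.04, 2.7], [-1, 4.14], [0.28, 2.66], [-3.11, 3.11]. Speed limits (rad/s): [2.57, 2.57, 3.14, 3.14, 3.14, 3.14].

## Interface

Orientations are given as [roll, pitch, yaw] about the fixed x, y, z axes, in that order (R = Rz(yaw) Ry(pitch) Rx(roll)).
In Python, from plant import get_obs, capture, close_job gives the robot as it stands. The module is installed in compiled form; this text tells all that it offers.
- The arm moves only by the shell command python3 -m pendant 'ROWS'. ROWS is JSON, a list of rows, each a list of 3 entries, a list of its own where there are three numbers: the shift along the tool's x, y, z in m, then the turn, a rotation vector about the tool's x, y, z in rad, then the finger opening in m, from 0 to 0.0918. In form: [[[tx, ty, tz], [wx, wy, wz], fingers], ...]. A call has 1 to 10 rows; each row is the pose to reach, as a shift and turn from the pose commanded when the call began, along the tool's axes at that moment; what a row does not reach only later rows make up. A row lasts 1/12 s, in which the tool goes at most 41.7 mm and 7.16 degrees, less where a joint would pass 70% of its speed; a pose out of reach is approached as far as the arm can. A call with a gripper value outside its range is refused whole. The fingers move at their own pace and stop on an object; the grip force is fixed at half the most. Time passes only in rows, so rows that repeat a pose let the fingers close. It gives the time, the measured TCP pose, the force and the opening at its end, in the units of the state.
- get_obs(): the state, without advancing time (a new reading comes with each control period).
- capture(name): name is "scene" or "top" or "wrist"; returns a dict with "color" (384x512x3 uint8, red, green, blue), "mtx" (3x3 intrinsics, pixels), "rvec" (rotation vector, rad) and "tvec" (3), from world to camera coordinates, as OpenCV has them. Camera axes: x right, y down, z forward; pixel columns grow to the right and rows downward; lengths in mm; the calibration is good to about 2 mm. A picture is of the moment at which its call begins. There is no depth.
- close_job(): hands the job in, once; it reports no verdict.
The state is a dict: "time": time; "joint_positions": joint angles; "dq": joint speeds; "tau": joint torques, N m; "tool_pos": TCP position; "tcp_rot": TCP orientation; "contact_force": force on the tool from outside, world axes, zero at the start; "moment": the same for the moment, N m; "grip_width": finger opening in mm.
Only numpy, scipy, OpenCV 4.12 (cv2) and the standard library are available. Lean on these libraries where they do the work, as an engineer would, in place of code of your own. Each camera call takes 0.05 s, during which the arm holds its last target. There are 200 camera calls.

## Working session

There is one attempt and no reset: what is moved stays moved. The work goes in short steps, Python scripts to look and compute and a shell command to move; the robot and the scene stay as the last step left them, time stands still between calls to the robot, and variables do not carry over. Pictures are saved under pics/ and viewed, about 8 in all and at most 12, crops included, and the job is handed in when it is done.

```bash
mkdir -p pics
cat > h.py <<'E'
import cv2, numpy as np
from plant import get_obs, capture
def snap(cam, fn=None):
    c=capture(cam); im=cv2.cvtColor(c["color"],cv2.COLOR_RGB2BGR)
    if fn: cv2.imwrite("pics/"+fn,im)
    return c,im
def proj(c,P):
    return cv2.projectPoints(np.array(P,float).reshape(-1,1,3),np.array(c["rvec"],float),np.array(c["tvec"],float),np.array(c["mtx"],float),None)[0].reshape(-1,2)
def onz(c,uv,z):
    R=cv2.Rodrigues(np.array(c["rvec"],float))[0]; t=np.array(c["tvec"],float).ravel()
    d=R.T@np.linalg.inv(np.array(c["mtx"],float))@np.array([uv[0],uv[1],1.]); o=-R.T@t
    return o+d*(z-o[2])/d[2]
E
python3 - <<'E'
from h import *
a,i=snap("top"); b,j=snap("scene")
cv2.imwrite("pics/a.png",cv2.resize(i,(800,600),interpolation=2)); cv2.imwrite("pics/b.png",cv2.resize(j,(800,600),interpolation=2))
o=get_obs(); print({k:np.round(v,3).tolist() for k,v in o.items()})
E
```

```text
{'time': 0.1, 'joint_positions': [-1.273, 0.343, 1.525, 0.0, 1.275, -0.146], 'dq': [0.0, -0.002, -0.002, 0.001, 0.0, -0.001], 'tau': [0.001, -43.201, -24.469, 0.072, 0.053, -0.0], 'tool_pos': [225.393, -474.012, 404.137], 'tcp_rot': [-3.14, -0.0, 0.444], 'contact_force': [1.091, 0.305, 0.761], 'moment': [0.028, 0.023, -0.003], 'grip_width': 91.947}
```

View pics/a.png

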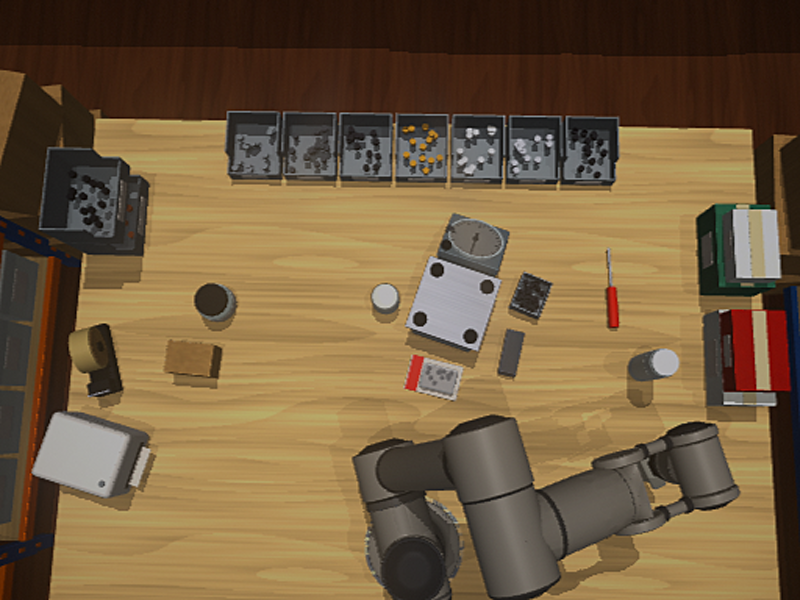

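View pics/b.png

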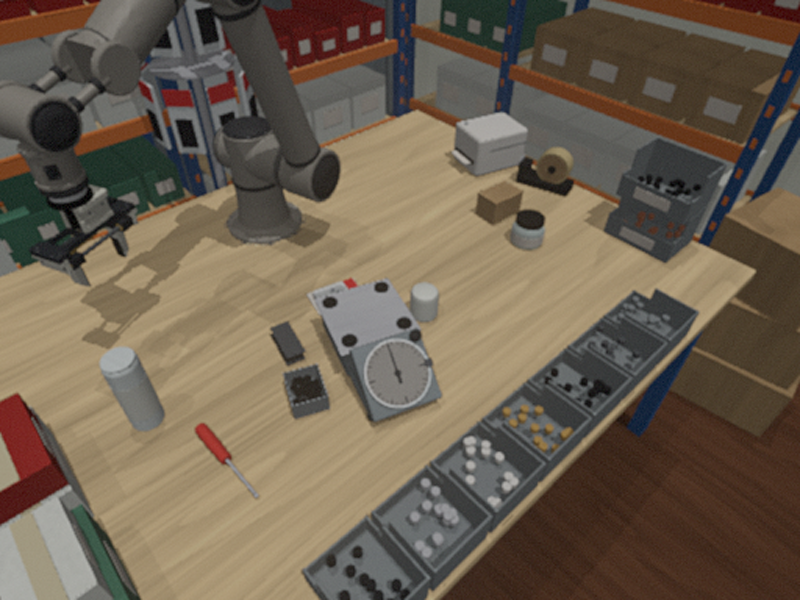

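```bash
cat >> h.py <<'E'
def dialpt(S,r,th,h=0):  # th clockwise facing dial from the edge nearest the pan
    x0,y0,yaw=S; a=np.radians(35)
    up=np.array([-np.cos(a),0,np.sin(a)]); n=np.array([np.sin(a),0,np.cos(a)])
    right=np.cross(up,n)
    p=np.array([165,0,78])+h*n+r*(np.cos(th)*up+np.sin(th)*right)
    c,s=np.cos(yaw),np.sin(yaw)
    return np.array([x0+c*p[0]-s*p[1],y0+s*p[0]+c*p[1],p[2]])
def rectify(c,im,S,half=75,px=500,h=0):
    k=px/(2*half); src=[];dst=[]
    for th in np.arange(0,6.28,np.pi/4):
        src.append(proj(c,dialpt(S,60,th,h))[0]); dst.append([px/2+60*k*np.sin(th),px/2-60*k*np.cos(th)])
    H=cv2.findHomography(np.array(src),np.array(dst))[0]
    return cv2.warpPerspective(im,H,(px,px),flags=cv2.INTER_CUBIC)
E
python3 - <<'E'
from h import *
a,i=snap("top"); b,j=snap("scene"); w,k=snap("wrist","w0.png")
uv=np.array([[437,270],[487,287],[470,336],[420,319]])*.64
P=np.array([onz(a,u,101) for u in uv])[:,:2]; print(P)
uv2=np.array([[404,323],[349,340],[326,300],[381,287]])*.64
P2=np.array([onz(b,u,101) for u in uv2])[:,:2]; print(P2)
for Q in(P,P2):
    c=Q.mean(0); d=(Q[0]+Q[1]-Q[2]-Q[3]); yaw=np.arctan2(d[1],d[0]); print(c,yaw,np.hypot(*d)/4)
    S=(*c,yaw)
c=(P+P2).mean(0)/2; d=(P+P2)[0]+(P+P2)[1]-(P+P2)[2]-(P+P2)[3];S=(*c,np.arctan2(d[1],d[0]))
out=np.hstack([rectify(b,j,S,px=400),rectify(a,i,S,px=400)]); cv2.imwrite("pics/c.png",out)
R=cv2.Rodrigues(np.array(w["rvec"]))[0]; o=-R.T@np.array(w["tvec"]).ravel(); print("wrist cam",o,R[2],w["mtx"][0][0])
T=np.array(get_obs()["tool_pos"]);print(T)
E
```

```text
[[ 640.10720098  -43.62324187]
 [ 601.54664974 -161.5079731 ]
 [ 485.18114817 -122.37893992]
 [ 522.78950073   -5.63558278]]
[[ 647.98760882  -42.69873909]
 [ 608.48624762 -159.85148708]
 [ 481.51837276 -123.69452694]
 [ 530.11886088   -4.87590608]]
[562.40612491 -83.28643442] -0.3187523289197696 61.51972399233098
[567.02777252 -82.7801648 ] -0.2934371131925972 63.942347889430394
wrist cam [ 290.30679573 -443.51131717  386.03033458] [-0.24056046 -0.11408739 -0.96390598] 316.16063106546153
[ 225.41822005 -474.08218512  404.42210342]
```

View pics/c.png

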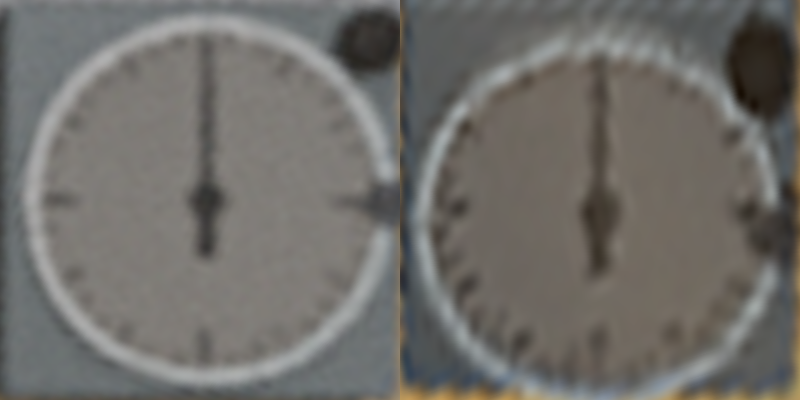

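```bash
python3 -m pendant '[[[0.020,-0.008,0],[0,0,0.05],0],[[0.050,-0.020,0],[0,0,0.13],0],[[0.085,-0.032,0],[0,0,0.21],0],[[0.120,-0.045,0],[0,0,0.30],0],[[0.155,-0.058,0],[0,0,0.39],0],[[0.190,-0.071,0],[0,0,0.48],0],[[0.225,-0.084,0],[0,0,0.57],0],[[0.260,-0.097,0],[0,0,0.66],0],[[0.295,-0.109,0],[0,0,0.72],0],[[0.330,-0.122,0],[0,0,0.75],0]]'
python3 - <<'E'
from h import *
o=get_obs();T=np.array(o["tool_pos"]);y=o["tcp_rot"][2];d=np.array([644,-43.2])-T[:2]
print(o["tcp_rot"],o["joint_positions"],d@[np.cos(y),np.sin(y)],d@[np.sin(y),-np.cos(y)])
E
```

```text
time: 1.08
tool_pos: [472.1, -220.7, 404.8]
tcp_rot: [3.141, -0.0, -0.309]
contact_force: [0.6, -0.6, -0.1]
grip_width: 29.9
[ 3.14138915e+00 -2.23160061e-04 -3.09427342e-01] [-5.84402828e-01  3.34943523e-01  1.53444007e+00 -1.41543581e-04
  1.27193903e+00  1.29586252e+00] 109.64082686527524 -221.43283542950985
```

```bash
python3 -m pendant '[[[0.013,-0.025,0.005],[0,0,0],0],[[0.030,-0.060,0.010],[0,0,0],0],[[0.047,-0.095,0.020],[0,0,0],0],[[0.064,-0.130,0.030],[0,0,0],0],[[0.081,-0.163,0.040],[0,0,0],0],[[0.098,-0.196,0.045],[0,0,0],0],[[0.106,-0.213,0.050],[0,0,0],0],[[0.110,-0.221,0.050],[0,0,0],0],[[0.110,-0.221,0.050],[0,0,0],0]]'
python3 - <<'E'
from h import *
snap("wrist","w1.png"); o=get_obs();print(o["tool_pos"],o["tcp_rot"],o["contact_force"])
E
```

```text
time: 1.83
tool_pos: [643.3, -43.3, 353.9]
tcp_rot: [3.141, 0.001, -0.304]
contact_force: [-0.2, 0.6, 0.1]
grip_width: 0.6
[642.5780897  -44.58600543 354.3983438 ] [ 3.14099404e+00  6.92902455e-04 -3.05171456e-01] [ 0.77312721 -0.59543517 -0.30850823]
```

View pics/w1.png

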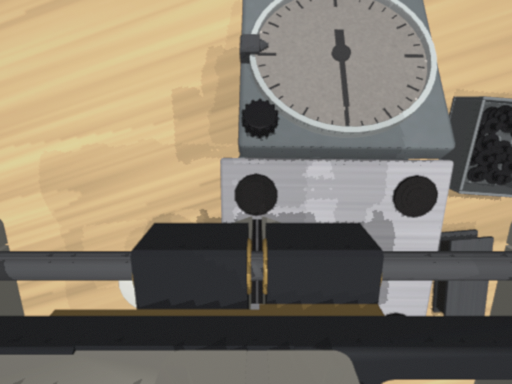

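Run:
```python
from h import *
w,k=snap("wrist")
A=onz(w,(256.5,195),101)[:2];B=onz(w,(415,196.5),101)[:2];d=A-B
yaw=np.arctan2(-d[0],d[1]); ex=np.array([np.cos(yaw),np.sin(yaw)]); c=(A+B)/2-62*ex
S=(*c,yaw); print(A,B,np.hypot(*d),S, "opp",c-62*ex+62*np.array([np.sin(yaw),-np.cos(yaw)]))
np.save("S.npy",S)
print("proj centre,knob",proj(w,dialpt(S,0,0)),[proj(w,dialpt(S,58,t)).round(1).tolist() for t in(0,np.pi/2,-np.pi/2)])
cv2.imwrite("pics/r1.png",rectify(w,k,S,px=600))
o=get_obs();T=np.array(o["tool_pos"]);y=o["tcp_rot"][2];d=A-T[:2]
print(T,d@[np.cos(y),np.sin(y)],d@[np.sin(y),-np.cos(y)])
```

```text
[641.64526297 -44.57082171] [ 603.34637308 -162.02946444] 123.54488139115078 (np.float64(563.5501476983229), np.float64(-84.08015478417273), np.float64(-0.31519283378220087)) opp [ 485.38448908 -123.80583682]
proj centre,knob [[338.91416694  57.65037009]] [[[345.5, 124.5]], [[262.8, 56.8]], [[414.9, 58.5]]]
[642.19063078 -45.37953243 354.85580966] -0.7638342766396622 -0.6066269632088803
```

View pics/r1.png

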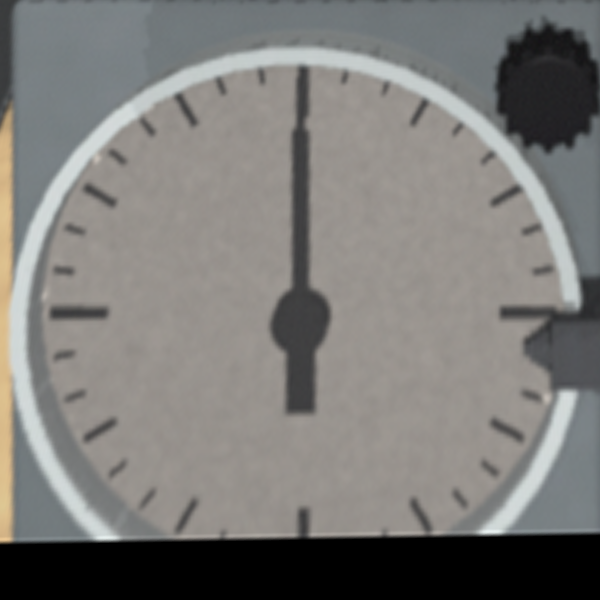

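```bash
python3 -m pendant '[[[0,0,0.010],[0,0,0],0],[[-0.0005,-0.0005,0.025],[0,0,0],0],[[-0.0005,-0.0005,0.040],[0,0,0],0],[[-0.0005,-0.0005,0.055],[0,0,0],0],[[-0.0005,-0.0005,0.064],[0,0,0],0],[[-0.0005,-0.0005,0.070],[0,0,0],0],[[-0.0005,-0.0005,0.072],[0,0,0],0],[[-0.0005,-0.0005,0.072],[0,0,0],0]]'; python3 -m pendant '[[[0,0,0.001],[0,0,0],0],[[0,0,0.002],[0,0,0],0],[[0,0,0.003],[0,0,0],0],[[0,0,0.004],[0,0,0],0],[[0,0,0.005],[0,0,0],0],[[0,0,0.006],[0,0,0],0],[[0,0,0.007],[0,0,0],0],[[0,0,0.007],[0,0,0],0],[[0,0,0.007],[0,0,0],0]]'
python3 - <<'E'
from h import *
w,k=snap("wrist"); b,j=snap("scene"); S=np.load("S.npy")
cv2.imwrite("pics/p1.png",np.vstack([cv2.resize(np.hstack([k]),(512,384)),np.hstack([rectify(w,k,S,px=216),rectify(b,j,S,px=216),np.zeros((216,80,3),np.uint8)])]))
o=get_obs();print(o["tool_pos"],o["contact_force"])
E
```

```text
time: 2.6
tool_pos: [642.1, -44.6, 282.7]
tcp_rot: [3.141, 0.0, -0.307]
contact_force: [-0.2, 0.4, 0.4]
grip_width: 0.2
time: 3.35
tool_pos: [642.4, -44.0, 276.0]
tcp_rot: [-3.142, -0.001, -0.306]
contact_force: [0.0, 0.1, 2.3]
grip_width: 0.5
[642.39656136 -44.0522646  276.00173987] [0.27597374 0.50969444 2.55000322]
```

View pics/p1.png

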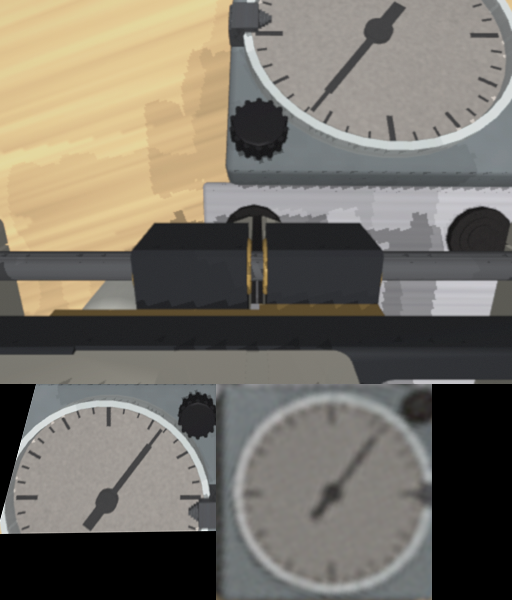

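```bash
python3 -m pendant '[[[0,0,0.001],[0,0,0],0],[[0,0,0.002],[0,0,0],0],[[0,0,0.003],[0,0,0],0],[[0,0,0.004],[0,0,0],0],[[0,0,0.0045],[0,0,0],0],[[0,0,0.0045],[0,0,0],0],[[0,0,0.0045],[0,0,0],0]]'
cat > look.py <<'E'
import sys
from h import *
w,k=snap("wrist"); b,j=snap("scene"); S=np.load("S.npy")
cv2.imwrite("pics/"+sys.argv[1],np.hstack([rectify(w,k,S,px=800)[250:550,380:800],rectify(b,j,S,px=380)[:300]]))
o=get_obs();print(o["tool_pos"],o["contact_force"],o["time"])
E
python3 look.py p2.png
```

```text
time: 4.03
tool_pos: [642.4, -44.1, 271.8]
tcp_rot: [-3.142, -0.001, -0.306]
contact_force: [-0.5, 0.7, 7.5]
grip_width: 0.4
[642.37784787 -44.06672104 271.7754466 ] [-0.58024055  0.0381934   5.86924161] 4.1333
```

View pics/p2.png

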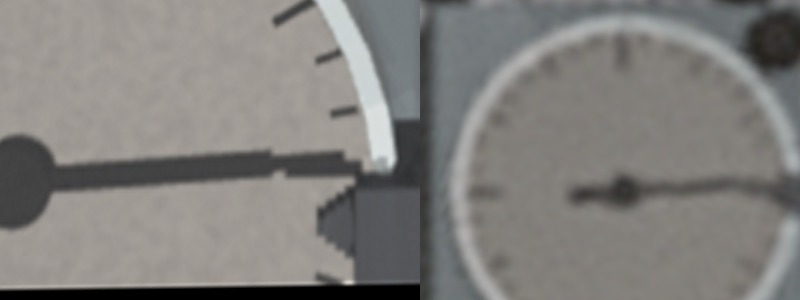

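```bash
python3 -m pendant '[[[0,0,0.0004],[0,0,0],0],[[0,0,0.0008],[0,0,0],0],[[0,0,0.0009],[0,0,0],0],[[0,0,0.0009],[0,0,0],0]]'; python3 look.py p3.png
```

```text
time: 4.47
tool_pos: [642.4, -44.0, 271.0]
tcp_rot: [-3.141, -0.001, -0.306]
contact_force: [-1.0, 0.9, 7.5]
grip_width: -0.1
[642.36681953 -44.05055037 271.02199754] [-0.08567006  0.95438921  7.28649782] 4.5667
```

View pics/p3.png

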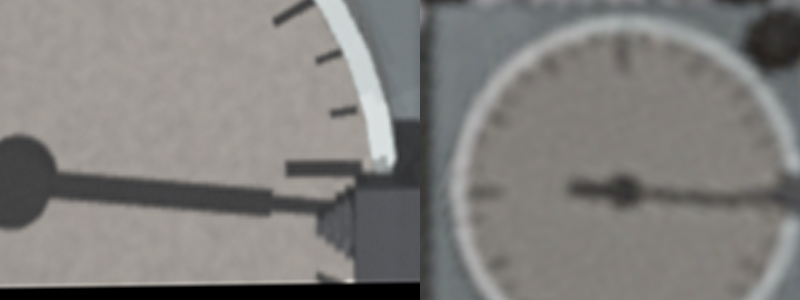

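```bash
python3 -m pendant '[[[0,0,0.0001],[0,0,0],0],[[0,0,0.0002],[0,0,0],0],[[0,0,0.0002],[0,0,0],0],[[0,0,0.0002],[0,0,0],0]]'; python3 look.py p4.png
```

```text
time: 4.9
tool_pos: [642.4, -44.0, 270.9]
tcp_rot: [-3.141, -0.001, -0.306]
contact_force: [-0.9, 0.5, 6.7]
grip_width: 0.4
[642.36474696 -44.0503213  270.82836859] [-1.16945906  1.00974271  7.43822905] 5.0
```

View pics/p4.png

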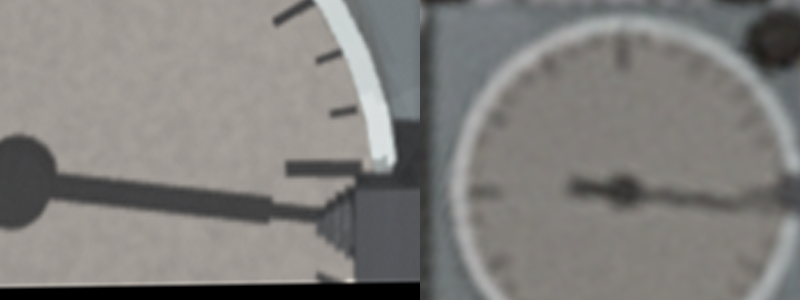

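```bash
python3 -m pendant '[[[0,0,0.0001],[0,0,0],0],[[0,0,0.0001],[0,0,0],0],[[0,0,0.0001],[0,0,0],0],[[0,0,0.0001],[0,0,0],0],[[0,0,0.0001],[0,0,0],0],[[0,0,0.0001],[0,0,0],0],[[0,0,0.0001],[0,0,0],0],[[0,0,0.0001],[0,0,0],0]]'; python3 look.py p5.png
```

```text
time: 5.67
tool_pos: [642.4, -44.0, 270.7]
tcp_rot: [-3.141, -0.001, -0.306]
contact_force: [-2.0, 0.5, 7.7]
grip_width: 0.3
[642.35412682 -44.03773499 270.7322359 ] [-1.45881118  0.65171441  7.28651599] 5.7667
```

View pics/p5.png

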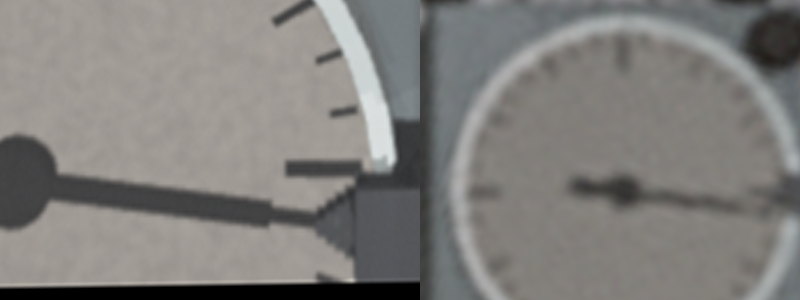

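```bash
cat > ang.py <<'E'
from h import *
def prof(cam,r0=18,r1=46):
    c,im=snap(cam); S=np.load("S.npy"); px=800
    g=cv2.cvtColor(rectify(c,im,S,px=px,h=2),cv2.COLOR_BGR2GRAY).astype(np.float32)
    k=px/150; th=np.arange(-.3,2.6,.005); r=np.arange(r0,r1,.5)[:,None]
    X=(400+r*k*np.sin(th)).astype(np.float32);Y=(400-r*k*np.cos(th)).astype(np.float32)
    p=cv2.remap(g,X,Y,cv2.INTER_LINEAR).mean(0); q=np.clip(np.median(p)-p-.35*(np.median(p)-p.min()),0,None)
    m=abs(th-th[p.argmin()])<.2
    return round(float((q*th)[m].sum()/q[m].sum()),3)
if __name__=="__main__":
    print("scene",prof("scene"),prof("scene"),"top",prof("top"),"wrist",prof("wrist"));o=get_obs();print(o["tool_pos"].round(2),o["contact_force"].round(1),o["time"])
E
python3 ang.py; python3 -m pendant '[[[0,0,0],[0,0,0],0],[[0,0,0],[0,0,0],0],[[0,0,0],[0,0,0],0],[[0,0,0],[0,0,0],0],[[0,0,0],[0,0,0],0],[[0,0,0],[0,0,0],0],[[0,0,0],[0,0,0],0],[[0,0,0],[0,0,0],0]]'; python3 ang.py
```

```text
scene 1.703 1.704 top -0.094 wrist 2.505
[642.36 -44.07 270.75] [-1.6  0.9  7.4] 5.9667
time: 6.63
tool_pos: [642.3, -44.0, 270.7]
tcp_rot: [-3.142, -0.001, -0.306]
contact_force: [-1.6, 0.6, 7.3]
grip_width: 0.5
scene 1.705 1.705 top -0.095 wrist 2.505
[642.35 -44.05 270.75] [-1.5  0.1  6.6] 6.8333
```

```bash
python3 -m pendant '[[[0,0,-0.003],[0,0,0],0],[[0,0,-0.006],[0,0,0],0],[[0,0,-0.010],[0,0,0],0],[[0,0,-0.015],[0,0,0],0],[[0,0,-0.025],[0,0,0],0],[[0,0,-0.037],[0,0,0],0],[[0,0,-0.046],[0,0,0],0],[[0,0,-0.050],[0,0,0],0],[[0,0,-0.050],[0,0,0],0],[[0,0,-0.050],[0,0,0],0]]'; python3 ang.py
python3 - <<'E'
from h import *
# check scale unmoved & remaining move to the opposite pad
o=get_obs();T=np.array(o["tool_pos"]);y=o["tcp_rot"][2];d=np.array([485.4,-123.8])-T[:2]
print(T,d@[np.cos(y),np.sin(y)],d@[np.sin(y),-np.cos(y)])
E
```

```text
time: 7.67
tool_pos: [642.2, -44.1, 320.0]
tcp_rot: [3.141, -0.0, -0.306]
contact_force: [-0.3, 0.1, -0.5]
grip_width: 0.5
scene 0.155 0.156 top -0.103 wrist 0.013
[642.13 -44.06 319.28] [ 0.1 -0.3 -0.6] 7.8667
[642.12980076 -44.0631144  319.28002111] -125.40061857933823 123.27565141265192
```

```bash
python3 -m pendant '[[[-0.015,0.015,0],[0,0,0],0],[[-0.038,0.037,0],[0,0,0],0],[[-0.063,0.061,0],[0,0,0],0],[[-0.088,0.086,0],[0,0,0],0],[[-0.110,0.108,0],[0,0,0],0],[[-0.121,0.119,0],[0,0,0],0],[[-0.125,0.123,0],[0,0,0],0],[[-0.125,0.123,0],[0,0,0],0],[[-0.125,0.123,0],[0,0,0],0]]'
python3 - <<'E'
from h import *
import ang
b0=cv2.resize(cv2.imread("pics/b.png"),(512,384),interpolation=cv2.INTER_AREA)
for cam in("scene","top"): print(cam,ang.prof(cam))
_,k=snap("scene","s2.png"); c=capture("scene"); 
ang.snap=lambda cam:(c,b0); print("initial scene",ang.prof("scene"))
o=get_obs();T=np.array(o["tool_pos"]);y=o["tcp_rot"][2];d=np.array([485.4,-123.8])-T[:2]
print(T,o["tcp_rot"],d@[np.cos(y),np.sin(y)],d@[np.sin(y),-np.cos(y)])
S=np.load("S.npy")
d=cv2.absdiff(b0,k); print("diff over scale x5")
cv2.imwrite("pics/z.png",np.hstack([rectify(c,k,S,px=380),rectify(c,b0,S,px=380)]))
E
```

```text
time: 8.62
tool_pos: [486.7, -123.7, 320.2]
tcp_rot: [-3.141, -0.001, -0.307]
contact_force: [-0.8, -0.5, -0.9]
grip_width: 0.3
scene 0.157
top 0.072
initial scene 0.157
[ 486.7975211  -123.21647523  319.79655014] [-3.14156355e+00 -1.17178339e-04 -3.05116213e-01] -1.157679276803021 0.9763939201441778
diff over scale x5
```

View pics/z.png

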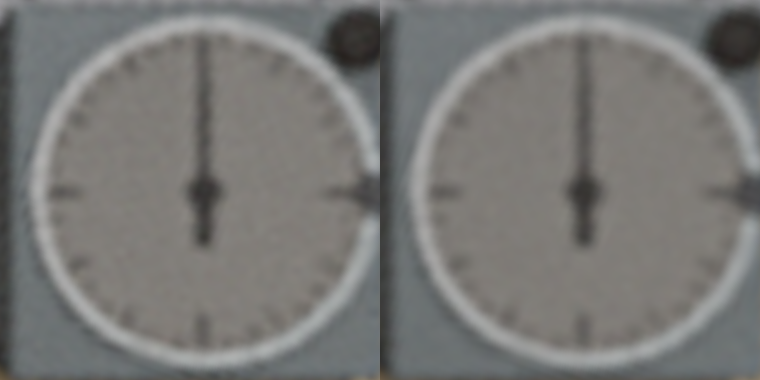

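```bash
python3 -m pendant '[[[-0.001,0.001,0.008],[0,0,0],0],[[-0.001,0.001,0.018],[0,0,0],0],[[-0.001,0.001,0.028],[0,0,0],0],[[-0.001,0.001,0.035],[0,0,0],0],[[-0.001,0.001,0.037],[0,0,0],0],[[-0.001,0.001,0.037],[0,0,0],0]]';  python3 -m pendant '[[[0,0,0.001],[0,0,0],0],[[0,0,0.002],[0,0,0],0],[[0,0,0.003],[0,0,0],0],[[0,0,0.004],[0,0,0],0],[[0,0,0.005],[0,0,0],0],[[0,0,0.006],[0,0,0],0],[[0,0,0.007],[0,0,0],0],[[0,0,0.008],[0,0,0],0],[[0,0,0.008],[0,0,0],0],[[0,0,0.008],[0,0,0],0]]'; python3 ang.py
```

```text
time: 9.32
tool_pos: [484.7, -124.2, 282.1]
tcp_rot: [-3.141, 0.002, -0.306]
contact_force: [0.3, 0.2, -0.0]
grip_width: 0.3
time: 10.15
tool_pos: [484.9, -124.4, 275.2]
tcp_rot: [3.141, -0.001, -0.306]
contact_force: [1.1, 0.4, 4.9]
grip_width: 0.3
scene 0.942 0.942 top 0.939 wrist nan
[ 484.85 -124.38  275.18] [1.5 0.2 3.4] 10.35ang.py:9: RuntimeWarning: invalid value encountered in scalar divide
  return round(float((q*th)[m].sum()/q[m].sum()),3)
```

```bash
python3 -m pendant '[[[0,0,0.001],[0,0,0],0],[[0,0,0.002],[0,0,0],0],[[0,0,0.003],[0,0,0],0],[[0,0,0.0035],[0,0,0],0],[[0,0,0.0035],[0,0,0],0],[[0,0,0.0035],[0,0,0],0]]'; python3 ang.py 2>/dev/null
```

```text
time: 10.85
tool_pos: [484.8, -124.4, 271.8]
tcp_rot: [3.141, -0.001, -0.306]
contact_force: [-0.4, 0.3, 6.9]
grip_width: 0.5
scene 1.53 1.527 top 1.616 wrist nan
[ 484.87 -124.41  271.82] [-0.1 -0.2  6.7] 11.05
```

```bash
python3 -m pendant '[[[0,0,0.0004],[0,0,0],0],[[0,0,0.0008],[0,0,0],0],[[0,0,0.0009],[0,0,0],0],[[0,0,0.0009],[0,0,0],0],[[0,0,0.0009],[0,0,0],0]]'; python3 ang.py 2>/dev/null
```

```text
time: 11.47
tool_pos: [484.9, -124.4, 271.0]
tcp_rot: [3.141, -0.001, -0.306]
contact_force: [-1.0, 0.1, 7.1]
grip_width: -0.0
scene 1.663 1.661 top 1.768 wrist nan
[ 484.83 -124.39  270.96] [-0.7  0.4  7.2] 11.6667
```

```bash
python3 -m pendant '[[[0,0,0.0001],[0,0,0],0],[[0,0,0.0002],[0,0,0],0],[[0,0,0.0002],[0,0,0],0],[[0,0,0.0002],[0,0,0],0]]'; python3 ang.py 2>/dev/null
```

```text
time: 12.0
tool_pos: [484.9, -124.4, 270.8]
tcp_rot: [3.141, -0.001, -0.306]
contact_force: [-1.0, -0.1, 8.8]
grip_width: 0.3
scene 1.694 1.69 top 1.797 wrist nan
[ 484.84 -124.38  270.8 ] [-0.4  0.4  7.4] 12.2
```

Within about 0.07 mm of the first hold; a hair more, then hold.

```bash
python3 -m pendant '[[[0,0,0.00006],[0,0,0],0],[[0,0,0.00006],[0,0,0],0],[[0,0,0.00006],[0,0,0],0],[[0,0,0.00006],[0,0,0],0],[[0,0,0.00006],[0,0,0],0],[[0,0,0.00006],[0,0,0],0],[[0,0,0.00006],[0,0,0],0],[[0,0,0.00006],[0,0,0],0],[[0,0,0.00006],[0,0,0],0],[[0,0,0.00006],[0,0,0],0]]'; python3 ang.py 2>/dev/null;  python3 - <<'E'
from h import *
S=np.load("S.npy"); b,j=snap("scene"); a,i=snap("top")
cv2.imwrite("pics/q.png",np.hstack([rectify(b,j,S,px=400),rectify(a,i,S,px=400)]))
E
```

```text
time: 13.03
tool_pos: [484.8, -124.4, 270.7]
tcp_rot: [3.141, -0.001, -0.306]
contact_force: [-0.1, -0.4, 8.0]
grip_width: 0.3
scene 1.702 1.701 top 1.81 wrist nan
[ 484.84 -124.38  270.73] [-0.7  0.1  8. ] 13.2333
```

View pics/q.png

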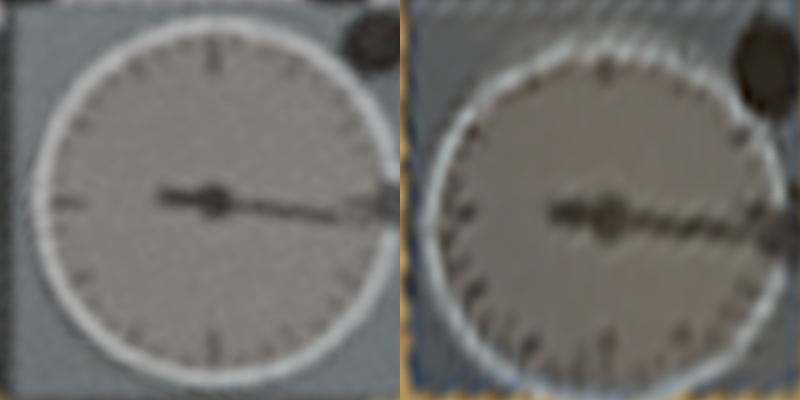

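Run:
```python
from h import *
S=np.load("S.npy"); c=capture("scene"); g=cv2.imread("pics/s2.png",0); 
R=cv2.Rodrigues(np.array(c["rvec"]))[0]; o=-R.T@np.array(c["tvec"]).ravel()
def loc(p):
    ct=dialpt(S,0,0); X=dialpt(S,1,0)-ct; Y=dialpt(S,1,np.pi/2)-ct; N=dialpt(S,0,0,1)-ct; return np.array([(p-ct)@X,(p-ct)@Y,(p-ct)@N])
print("scene cam in dial frame up,right,normal",loc(o))
for h in(0,3,8,12): print(h,"ctr",proj(c,dialpt(S,0,0,h)).round(1).tolist(),{f"{r},{t}":proj(c,dialpt(S,r,t,h))[0].round(1).tolist() for r in(55,68) for t in(1.57,1.7)})
print("cols",list(range(262,286)))
for v in range(220,246): print(v,' '.join("%3d"%x for x in g[v,262:286]))
```

```text
scene cam in dial frame up,right,normal [ -21.1158447  -281.38338716 1057.93107824]
0 ctr [[252.4, 238.6]] {'55,1.57': [268.3, 233.1], '55,1.7': [268.9, 235.3], '68,1.57': [272.0, 231.9], '68,1.7': [272.8, 234.6]}
3 ctr [[252.6, 238.5]] {'55,1.57': [268.6, 233.0], '55,1.7': [269.2, 235.2], '68,1.57': [272.3, 231.7], '68,1.7': [273.0, 234.4]}
8 ctr [[253.0, 238.4]] {'55,1.57': [269.0, 232.8], '55,1.7': [269.6, 235.0], '68,1.57': [272.7, 231.5], '68,1.7': [273.5, 234.3]}
12 ctr [[253.3, 238.2]] {'55,1.57': [269.4, 232.7], '55,1.7': [270.0, 234.9], '68,1.57': [273.1, 231.4], '68,1.7': [273.9, 234.1]}
cols [262, 263, 264, 265, 266, 267, 268, 269, 270, 271, 272, 273, 274, 275, 276, 277, 278, 279, 280, 281, 282, 283, 284, 285]
220 142 159 155 143 126 115 104 103 115 139 157 159 161 158 157 156 154 155 153 154 151 153 155 155
221 125 122 135 160 167 150 122 109 112 129 148 156 157 155 156 155 154 150 151 153 153 155 157 155
222 121 111 116 139 160 168 152 125 112 119 140 149 155 158 156 153 152 151 153 154 155 155 155 154
223 121 117 120 121 128 155 167 156 124 111 128 143 154 156 155 154 1
[... 1530 characters left out ...]

239 128 128 127 124 124 124 128 125 126 126 120 116 150 159 134 110 130 146 154 153 157 157 156 155
240 130 126 123 125 125 125 124 126 128 128 120 121 151 160 132 111 118 143 155 157 158 155 154 153
241 130 126 129 126 127 127 126 126 123 118 122 125 157 160 128 113 112 143 159 158 157 154 154 152
242 126 125 125 124 127 125 128 126 120 114 110 116 160 160 125 112 114 138 154 154 154 150 153 152
243 126 126 125 128 126 129 130 127 122 117 113 122 165 154 116 111 108 124 141 148 150 154 152 155
244 125 125 129 126 124 127 124 128 127 127 125 134 162 147 112 113 113 116 133 145 150 152 154 153
245 127 126 127 127 124 127 129 126 123 113 119 146 165 141 112 112 114 114 134 146 148 152 152 153
```

```bash
cat > fit.py <<'E'
from h import *
from scipy.optimize import least_squares
S=np.load("S.npy"); c,im=snap("scene"); cv2.imwrite("pics/s3.png",im)
cv2.imwrite("pics/t3.png",snap("top")[1])
# wrist camera at w1: pose from tool pose then (approx), tool->cam fixed
w=capture("wrist"); o=get_obs()
from scipy.spatial.transform import Rotation as Ro
def T(p,rpy): M=np.eye(4); M[:3,:3]=Ro.from_euler("xyz",rpy).as_matrix(); M[:3,3]=p; return M
W=np.eye(4); W[:3,:3]=cv2.Rodrigues(np.array(w["rvec"]))[0]; W[:3,3]=np.array(w["tvec"]).ravel()
X=W@T(o["tool_pos"],o["tcp_rot"])
W1=X@np.linalg.inv(T([642.3,-44.8,354.6],[3.1412,0,-.306]))
w1=dict(rvec=cv2.Rodrigues(W1[:3,:3])[0],tvec=W1[:3,3],mtx=w["mtx"])
def pad(S,x,y): cc,s=np.cos(S[2]),np.sin(S[2]); return [S[0]+cc*x-s*y,S[1]+s*x+cc*y,101]
def knob(S): p=pad(S,125,60); p[2]=126; return p
def res(q):
    S=q[:3]; r=[proj(w1,pad(S,62,62))[0]-[256.5,195],proj(w1,pad(S,62,-62))[0]-[415,196.5],
      (proj(w1,dialpt(S,53,np.pi/2,q[3]))[0]-[268,54.3])*[0,1],(proj(w1,dialpt(S,53,-np.pi/2,q[3]))[0]-[415,56])*[0,1],
      proj(w1,dialpt(S,0,0,q[4]))[0]-[341,53],proj(w1,dialpt(S,55,q[5],q[6]))[0]-[268.5,44.5]]
    return np.ravel(r)
f=least_squares(res,[*S,3,5,1.65,6]); print("S,face h,hub h,marker phi,h",f.x.round(3),"res",f.fun.round(1))
np.save("S2.npy",f.x)
print("marker phi if at hub height", [ (p,(proj(w1,dialpt(f.x[:3],55,p,f.x[4]))[0]).round(1).tolist()) for p in(1.55,1.6,1.65,1.7,1.75)])
# needle line fit in the scene view, plane at hub height
r=cv2.cvtColor(rectify(c,im,f.x[:3],px=800,h=f.x[4]),cv2.COLOR_BGR2GRAY)
for cam,imx in(("scene",im),("top",cv2.imread("pics/t3.png"))):
    cc=c if cam=="scene" else capture("top")
    r=cv2.cvtColor(rectify(cc,imx,f.x[:3],px=800,h=f.x[4]),cv2.COLOR_BGR2GRAY)
    k=800/150; m=np.zeros_like(r); cv2.circle(m,(400,400),int(44*k),255,-1)
    t=(np.median(r[m>0])+r[m>0].min())/2+8
    n,lab,st,ce=cv2.connectedComponentsWithStats(((r<t)&(m>0)).astype(np.uint8))
    j=1+st[1:,4].argmax(); ys,xs=np.where(lab==j); l=cv2.fitLine(np.c_[xs,ys].astype(np.float32),cv2.DIST_L1,0,.01,.01).ravel()
    v=l[:2]*np.sign(l[0]); print(cam,"needle angle",np.arctan2(v[0],-v[1]),"area",st[j,4],"line at centre col",l[3]+(400-l[2])*l[1]/l[0])
E
python3 fit.py
```

```text
S,face h,hub h,marker phi,h [ 5.63341e+02 -8.42220e+01 -3.17000e-01  2.82200e+00  5.09100e+00
  1.77100e+00  1.09100e+00] res [-0.2 -0.1  0.3  0.2  0.  -0.  -0.   0.  -0.1 -0.   0.  -0. ]
marker phi if at hub height [(1.55, [267.3, 53.3]), (1.6, [267.3, 50.3]), (1.65, [267.5, 47.4]), (1.7, [267.9, 44.5]), (1.75, [268.4, 41.7])]
scene needle angle 1.6945186 area 9988 line at centre col 401.84482
top needle angle 1.6819316 area 16260 line at centre col 402.48117
```

```bash
python3 -m pendant '[[[0,0,-0.003],[0,0,0],0],[[0,0,-0.006],[0,0,0],0],[[0,0,-0.010],[0,0,0],0],[[0,0,-0.018],[0,0,0],0],[[0,0,-0.030],[0,0,0],0],[[0,0,-0.042],[0,0,0],0],[[0,0,-0.050],[0,0,0],0],[[0,0,-0.050],[0,0,0],0]]'; python3 -m pendant '[[[0.015,-0.003,0],[0,0,0],0],[[0.045,-0.010,0],[0,0,0],0],[[0.080,-0.019,0],[0,0,0],0],[[0.115,-0.027,0],[0,0,0],0],[[0.150,-0.035,0],[0,0,0],0],[[0.185,-0.044,0],[0,0,0],0],[[0.220,-0.052,0],[0,0,0],0],[[0.242,-0.057,0],[0,0,0],0],[[0.252,-0.060,0],[0,0,0],0],[[0.252,-0.060,0],[0,0,0],0]]'
python3 - <<'E'
from h import *
q=np.load("S2.npy"); S=q[:3]
w,k=snap("wrist","w2.png"); g=cv2.cvtColor(k,cv2.COLOR_BGR2GRAY)
R=cv2.Rodrigues(np.array(w["rvec"]))[0]; o=-R.T@np.array(w["tvec"]).ravel()
ct=dialpt(S,0,0); print("cam up,right,normal",[(o-ct)@(dialpt(S,*a)-ct) for a in((1,0,0),(1,np.pi/2,0),(0,0,1))])
print("hub",proj(w,dialpt(S,0,0,5)).round(1), "zero tip",proj(w,dialpt(S,58,0,5)).round(1))
for t in(1.57,1.6,1.65,1.7): print(t,[proj(w,dialpt(S,r,t,h))[0].round(1).tolist() for r,h in((53,2.8),(55,5),(55,11),(68,11))])
u,v=proj(w,dialpt(S,58,1.63,5))[0].astype(int)
x0,y0=u-22,v-24
print("cols",x0)
L=" .:-=+*#%@"[::-1]
for y in range(y0,y0+48): print(y,''.join(L[min(9,int(g[y,x])//18)] for x in range(x0,x0+60)))
print(get_obs()["tool_pos"])
E
```

```text
time: 14.25
tool_pos: [485.0, -124.4, 322.0]
tcp_rot: [3.141, -0.003, -0.306]
contact_force: [-0.2, 0.4, -0.2]
grip_width: 0.3
time: 15.08
tool_pos: [744.5, -142.9, 317.7]
tcp_rot: [-3.142, 0.002, -0.306]
contact_force: [-0.4, 0.9, -0.4]
grip_width: 0.5
cam up,right,normal [np.float64(47.25311737297072), np.float64(1.5375604814546264), np.float64(237.07679925689217)]
hub [[257.1 229.7]] zero tip [[256.3 314. ]]
1.57 [[186.2, 229.6], [182.9, 228.9], [181.1, 227.2], [163.1, 227.1]]
1.6 [[186.4, 227.5], [183.1, 226.7], [181.4, 225.0], [163.5, 224.3]]
1.65 [[186.9, 224.0], [183.6, 223.1], [181.9, 221.3], [164.2, 219.7]]
1.7 [[187.6, 220.6], [184.3, 219.5], [182.6, 217.6], [165.2, 215.2]]
cols 157
200   :===-----     .:-:::::::.:::::::::::::::::::::::::::::::::
201   :===----:     .-:..:::::::::::::::::::::::::::::::::::::::
202  .-==-----.    .:-:  :--::::::::::::::::::::::::::::::::::::
203  .-===---:     :--. .-=+=--:::::::::::::::::::::::::::::::::
204  .-==----.    .:--:..:-====-::::::::::::::::::::::::::::::::
205  .-==---:     .--::::.:::---::::::::::::::::::::::::::::::::
206  :==
[... 2065 characters left out ...]
%%%%%%
238 %%%%%%%%%%%%%%%%%%%%%%%%%%%%%%%%%%%%%%%%%%%%%%%%%%%%%%%%%%%%
239 %%%%%%%%%%%%%%%%%%%%%%%%%%%%%%%%%%%%%%%%%%%%%%%%%%%%%%%%%%%%
240 %%%%%%%%%%%%%%%%%%%%%%%%%%%%%%%%%%%%%%%%%%%%%%%%%%%%%%%%%%%%
241 %%%%%%%%%%%%%%%%%%%%%%%%%%%%%%%%%%%%%%%%%%%%%%%%%%%%%%%%%%%%
242 %%%%%%%%%%%%%%%%%%%%%%%%%%%%%%%%%%%%%%%%%%%%%%%%%%%%%%%%%%%%
243 %%%%%%%%%%%%%%%%%%%%%%%%%%%%%%%%%%%%%%%%%%%%%%%%%%%%%%%%%%%%
244 %%%%%%%%%%%%%%%%%%%%%%%%%%%%%%%%%%%%%%%%%%%%%%%%%%%%%%%%%%%%
245 %%%%%%%%%%%%%%%%%%%%%%%%%%%%%%%%%%%%%%%%%%%%%%%%%%%%%%%%%%%%
246 %%%%%%%%%%%%%%%%%%%%%%%%%%%%%%%%%%%%%%%%%%%%%%%%%%%%%%%%%%%%
247 %%%%%%%%%%%%%%%%%%%%%%%%%%%%%%%%%%%%%%%%%%%%%%%%%%%%%%%%%%%%
[ 743.44866613 -142.91779183  318.08272564]
```

```bash
python3 -m pendant '[[[-0.010,0,0],[0,0,0],0],[[-0.025,0,0],[0,0,0],0],[[-0.025,0,0],[0,0,0],0],[[-0.025,0,0],[0,0,0],0],[[-0.025,0,0],[0,0,0],0]]'
python3 - <<'E'
from h import *
q=np.load("S2.npy"); S=q[:3]
w,k=snap("wrist","w3.png"); g=cv2.cvtColor(k,cv2.COLOR_BGR2GRAY)
print("hub",proj(w,dialpt(S,0,0,5)).round(1), "face c",proj(w,dialpt(S,0,0,2.8)).round(1))
for t in(1.57,1.6,1.65,1.7): print(t,[proj(w,dialpt(S,r,t,h))[0].round(1).tolist() for r,h in((53,2.8),(55,5),(55,11),(68,11))])
L=" .:-=+*#%@"[::-1]
def asc(x0,y0,wd,ht):
    print("cols",x0)
    for y in range(y0,y0+ht): print(y,''.join(L[min(9,int(g[y,x])//18)] for x in range(x0,x0+wd)))
u,v=proj(w,dialpt(S,58,1.63,5))[0].astype(int)
asc(u-26,v-18,50,40)
u,v=proj(w,dialpt(S,0,0,5))[0].astype(int); asc(u-15,v-14,32,26)
u,v=proj(w,dialpt(S,52,-1.571,2.8))[0].astype(int); asc(u-12,v-8,26,16)
print(get_obs()["tool_pos"])
E
```

```text
time: 15.55
tool_pos: [719.1, -135.8, 321.0]
tcp_rot: [3.141, -0.001, -0.306]
contact_force: [-0.4, -0.3, -0.3]
grip_width: 0.4
hub [[255.9 195.3]] face c [[255.9 196.2]]
1.57 [[183.9, 195.5], [180.5, 194.5], [178.6, 191.9], [160.3, 191.7]]
1.6 [[184.1, 193.4], [180.7, 192.4], [178.9, 189.7], [160.7, 189.0]]
1.65 [[184.6, 190.0], [181.3, 188.8], [179.4, 186.1], [161.5, 184.6]]
1.7 [[185.3, 186.7], [182.0, 185.3], [180.2, 182.5], [162.5, 180.1]]
cols 150
171       :==---:      :--:....::-=-::::.:........::::
172       :==---.     .---:.....::::::......:.:..:::::
173      .-==--:     .:--::.:::..::::.......:::..:::::
174      .-==--:     .---::::::::::::.......::::::::::
175      .-==--.     :--:::::.::::::::.....:::::::::::
176      :-==-:.     :-: .::...:::::::....:::::::::::.
177      :===-:     .--. ..:...:::::::::.::::::::::::.
178      :==--:     .--. ......::::::::::::.:::::::::.
179 ... .:===-:    .---:.......::::::::::::..:::::.:::
180 ======++++======++-::::....::::::::::::..::::...::
181 ****+***++********-::--:::::::::::..:::::::::...::
182 *******++++****+**=:-=====--:::::
[... 2377 characters left out ...]
:::
203 ::::::-=*********+-::......::::.
204 :::::::-=+*****+=-:.........::::
205 ::::...::-+****=::......:...::::
206 :::::...:-+***+-:......::......:
cols 314
188 :......:::..::::::...::::-
189 :::....::::..:::::..:::::-
190 ::....:::::....::::::::::-
191 :::..:::::::......::::::::
192 ::::::::::::......::::::::
193 ::.:::::::::.:....::::::::
194 ::::::::::::::::::::::::::
195 ::::-=================-:::
196 ..::=+****************+-::
197 ..::=*****************+-::
198 ...:-=====+++++++++++++-::
199 :.:::::::::------------:.:
200 :.........::::::::::::::::
201 :::.......::::...:::::.:..
202 ::::..:...::::..::::::::..
203 ::::.:::..::::.:::::::::..
[ 719.34847622 -135.78327739  320.81618625]
```

```bash
python3 -m pendant '[[[-0.020,-0.013,0],[0,0,0],0],[[-0.050,-0.032,0],[0,0,0],0],[[-0.080,-0.050,0],[0,0,0],0],[[-0.096,-0.060,0],[0,0,0],0],[[-0.101,-0.064,0],[0,0,0],0],[[-0.101,-0.064,0.010],[0,0,0],0],[[-0.101,-0.064,0.022],[0,0,0],0],[[-0.101,-0.064,0.032],[0,0,0],0],[[-0.101,-0.064,0.037],[0,0,0],0],[[-0.101,-0.064,0.037],[0,0,0],0]]'; python3 -m pendant '[[[0,0,0],[0,0,0],0],[[0,0,0],[0,0,0],0]]'; python3 ang.py 2>/dev/null
```

```text
time: 16.43
tool_pos: [642.4, -45.0, 281.0]
tcp_rot: [3.141, 0.003, -0.307]
contact_force: [0.1, -0.2, -0.1]
grip_width: 0.6
time: 16.6
tool_pos: [642.7, -44.6, 283.6]
tcp_rot: [3.142, -0.001, -0.307]
contact_force: [-0.6, 0.7, 0.0]
grip_width: 0.2
scene 0.155 0.157 top -0.106 wrist 0.003
[642.4  -44.13 283.9 ] [ 0.2  0.1 -0.3] 16.8
```

```bash
python3 -m pendant '[[[0,0,0.001],[0,0,0],0],[[0,0,0.003],[0,0,0],0],[[0,0,0.005],[0,0,0],0],[[0,0,0.007],[0,0,0],0],[[0,0,0.009],[0,0,0],0],[[0,0,0.010],[0,0,0],0],[[0,0,0.011],[0,0,0],0],[[0,0,0.011],[0,0,0],0],[[0,0,0.011],[0,0,0],0]]'; python3 ang.py 2>/dev/null
```

```text
time: 17.55
tool_pos: [642.3, -44.1, 272.9]
tcp_rot: [3.142, -0.001, -0.306]
contact_force: [-1.5, 0.7, 6.1]
grip_width: 0.1
scene 1.34 1.335 top -0.094 wrist 2.505
[642.3  -44.06 272.99] [-2.5  0.2  5.7] 17.75
```

```bash
python3 -m pendant '[[[0,0,0.0006],[0,0,0],0],[[0,0,0.0012],[0,0,0],0],[[0,0,0.0015],[0,0,0],0],[[0,0,0.0017],[0,0,0],0],[[0,0,0.0017],[0,0,0],0],[[0,0,0.0017],[0,0,0],0]]'; python3 ang.py 2>/dev/null; python3 fit.py | tail -2
python3 - <<'E'
from h import *
w,k=snap("wrist","w5.png"); g=cv2.cvtColor(k,cv2.COLOR_BGR2GRAY); S=np.load("S2.npy")[:3]
L=" .:-=+*#%@"[::-1]
u,v=proj(w,dialpt(S,50,1.63,5))[0].astype(int); x0,y0=u-30,max(0,v-14)
print("cols",x0,"hub",proj(w,dialpt(S,0,0,5))[0])
for y in range(y0,y0+34): print(y,''.join(L[min(9,int(g[y,x])//18)] for x in range(x0,x0+110)))
E
```

```text
time: 18.25
tool_pos: [642.3, -44.0, 271.5]
tcp_rot: [-3.142, -0.001, -0.306]
contact_force: [-2.9, 0.7, 7.1]
grip_width: 0.6
scene 1.58 1.577 top -0.09 wrist 2.505
[642.29 -44.05 271.53] [-1.7  0.8  6.7] 18.45
scene needle angle 1.5462933 area 10462 line at centre col 405.10263
top needle angle 3.0240033 area 33212 line at centre col 347.69348
cols 254 hub [385.69955867  29.73940563]
9 ++++**+====:..................................................................................................
10 +++++++==++=--:...............................................................................................
11 ++++++===+++==-:..............................................................................................
12 ++++++==++++++=--:............................................................................................
13 ++++++==++++++++==:...........................................................................................
14 ++++++==+++++++++=:...........................................................................................
15 +++++++==++++++++=:.......
[... 2462 characters left out ...]
................
37 ..............................................................................................................
38 ..............................................................................................................
39 ..............................................................................................................
40 ..............................................................................................................
41 ..............................................................................................................
42 ..............................................................................................................
```

```bash
python3 -m pendant '[[[0,0,0.0001],[0,0,0],0],[[0,0,0.0002],[0,0,0],0],[[0,0,0.00028],[0,0,0],0],[[0,0,0.00028],[0,0,0],0],[[0,0,0.00028],[0,0,0],0]]'; python3 ang.py 2>/dev/null; python3 fit.py | tail -2
python3 - <<'E'
import cv2
g=cv2.imread("pics/s3.png",0)
print("   ",list(range(250,280)))
for v in range(228,244): print(v,' '.join("%3d"%x for x in g[v,250:280]))
E
```

```text
time: 19.12
tool_pos: [642.3, -44.1, 271.3]
tcp_rot: [-3.142, -0.001, -0.306]
contact_force: [-1.8, 0.3, 7.5]
grip_width: 0.4
scene 1.619 1.617 top -0.092 wrist 2.504
[642.27 -44.04 271.27] [-3.5  0.8  7.8] 19.3167
scene needle angle 1.5925683 area 10067 line at centre col 404.76218
top needle angle 3.021701 area 32853 line at centre col 347.75778
    [250, 251, 252, 253, 254, 255, 256, 257, 258, 259, 260, 261, 262, 263, 264, 265, 266, 267, 268, 269, 270, 271, 272, 273, 274, 275, 276, 277, 278, 279]
228 128 125 126 129 128 124 128 126 127 131 128 128 127 125 127 128 127 124 126 124 125 153 172 145 118 130 139 144 145 143
229 125 126 128 129 129 129 126 127 126 127 128 128 126 129 126 126 129 128 127 129 123 126 149 135  96  95 129 147 148 148
230 127 128 124 125 127 127 125 128 129 126 128 127 126 128 129 126 129 127 129 128 125 106  91  93  79  78 110 139 146 148
231 125 129 127 127 127 130 127 129 128 129 127 128 129 128 128 128 130 128 128 131 132 107  77  79  79  74  95 133 150 145
232 128 128 127 127 128 127 128 129 131 127 126 127 129 129 129 129 131 127 130 121 111  90  80  78
[... 688 characters left out ...]
 124 130 131 130 129 130 130 129 130 128 129 130 123 122 149 157 131 108 123 138
239  79  71  59  57  54  59  91 118 133 132 128 129 130 131 128 128 127 127 128 131 129 131 119 118 152 160 135 111 122 135
240  67  82  92  93  82  93 115 128 132 130 127 129 129 129 129 127 128 127 128 128 130 129 124 122 155 160 134 112 111 133
241 109 117 126 125 116 123 131 131 128 128 130 128 130 128 128 127 127 131 128 128 121 122 123 125 159 159 132 115 110 132
242 129 131 131 131 129 132 129 130 128 127 130 129 129 125 127 128 128 128 128 129 119 112 109 119 165 163 124 117 114 131
243 128 131 128 131 130 127 129 130 128 129 129 127 129 128 128 130 124 128 129 130 126 121 118 123 164 156 117 115 113 117
```

```bash
python3 -m pendant '[[[0,0,0],[0,0,0],0],[[0,0,0],[0,0,0],0],[[0,0,0],[0,0,0],0],[[0,0,0],[0,0,0],0],[[0,0,0],[0,0,0],0],[[0,0,0],[0,0,0],0],[[0,0,0],[0,0,0],0],[[0,0,0],[0,0,0],0],[[0,0,0],[0,0,0],0],[[0,0,0],[0,0,0],0]]'; python3 ang.py 2>/dev/null; python3 -m pendant '[[[0,0,-0.003],[0,0,0],0],[[0,0,-0.006],[0,0,0],0],[[0,0,-0.010],[0,0,0],0],[[0,0,-0.015],[0,0,0],0],[[0,0,-0.025],[0,0,0],0],[[0,0,-0.037],[0,0,0],0],[[0,0,-0.046],[0,0,0],0],[[0,0,-0.050],[0,0,0],0],[[0,0,-0.050],[0,0,0],0],[[0,0,-0.050],[0,0,0],0]]'; python3 ang.py;  python3 -m pendant '[[[-0.015,0.015,0],[0,0,0],0],[[-0.038,0.037,0],[0,0,0],0],[[-0.063,0.061,0],[0,0,0],0],[[-0.088,0.086,0],[0,0,0],0],[[-0.110,0.108,0],[0,0,0],0],[[-0.122,0.120,0],[0,0,0],0],[[-0.126,0.124,0],[0,0,0],0],[[-0.126,0.124,0],[0,0,0],0],[[-0.126,0.124,0],[0,0,0],0]]'; python3 -m pendant '[[[0,0,0.008],[0,0,0],0],[[0,0,0.018],[0,0,0],0],[[0,0,0.028],[0,0,0],0],[[0,0,0.035],[0,0,0],0],[[0,0,0.037],[0,0,0],0],[[0,0,0.037],[0,0,0],0],[[0,0,0.037],[0,0,0],0]]'; python3 ang.py
```

```text
time: 20.35
tool_pos: [642.3, -44.0, 271.3]
tcp_rot: [-3.142, -0.001, -0.306]
contact_force: [-2.3, -0.1, 6.3]
grip_width: 0.4
scene 1.617 1.618 top -0.092 wrist 2.505
[642.27 -44.02 271.25] [-1.7  0.6  7.8] 20.55
time: 21.38
tool_pos: [642.2, -44.1, 320.4]
tcp_rot: [3.142, -0.0, -0.306]
contact_force: [0.7, 0.5, 0.7]
grip_width: 0.4
scene 0.154 0.157 top -0.106 wrist 0.013
[642.13 -44.05 319.65] [-0.  -0.4 -0.6] 21.5833
time: 22.33
tool_pos: [485.4, -124.4, 320.5]
tcp_rot: [-3.141, -0.001, -0.307]
contact_force: [0.1, -0.1, 0.2]
grip_width: 0.3
time: 22.92
tool_pos: [485.0, -124.3, 283.3]
tcp_rot: [3.142, 0.0, -0.306]
contact_force: [-0.5, -0.5, -0.0]
grip_width: 0.6
scene 0.154 0.156 top 0.072 wrist nan
[ 484.88 -124.39  283.83] [0.  0.3 0.3] 23.1167ang.py:9: RuntimeWarning: invalid value encountered in scalar divide
  return round(float((q*th)[m].sum()/q[m].sum()),3)
```

Needle back at zero; now the second pad, target z 271.26 / scene reading 1.617.

```bash
python3 -m pendant '[[[0,0,0.001],[0,0,0],0],[[0,0,0.003],[0,0,0],0],[[0,0,0.005],[0,0,0],0],[[0,0,0.007],[0,0,0],0],[[0,0,0.009],[0,0,0],0],[[0,0,0.010],[0,0,0],0],[[0,0,0.011],[0,0,0],0],[[0,0,0.0115],[0,0,0],0],[[0,0,0.0115],[0,0,0],0],[[0,0,0.0115],[0,0,0],0]]'; python3 ang.py 2>/dev/null
```

```text
time: 23.95
tool_pos: [484.8, -124.4, 272.3]
tcp_rot: [3.141, -0.001, -0.306]
contact_force: [-0.5, 0.4, 6.2]
grip_width: 0.6
scene 1.443 1.443 top 1.526 wrist nan
[ 484.81 -124.37  272.31] [-1.5  0.7  7.1] 24.15
```

```bash
python3 -m pendant '[[[0,0,0.0004],[0,0,0],0],[[0,0,0.0007],[0,0,0],0],[[0,0,0.0009],[0,0,0],0],[[0,0,0.001],[0,0,0],0],[[0,0,0.001],[0,0,0],0]]'; python3 ang.py 2>/dev/null; python3 fit.py | tail -2
```

```text
time: 24.57
tool_pos: [484.8, -124.4, 271.4]
tcp_rot: [3.141, -0.001, -0.306]
contact_force: [-1.2, 0.6, 7.4]
grip_width: 0.3
scene 1.592 1.591 top 1.701 wrist nan
[ 484.8  -124.38  271.4 ] [-2.1 -0.1  7. ] 24.7667
scene needle angle 1.5707958 area 10752 line at centre col 404.0001
top needle angle 1.5707607 area 16276 line at centre col 404.99844
```

Another 0.13 mm, hold, and check.

```bash
python3 -m pendant '[[[0,0,0.00013],[0,0,0],0],[[0,0,0.00013],[0,0,0],0],[[0,0,0.00013],[0,0,0],0],[[0,0,0.00013],[0,0,0],0]]'; python3 ang.py 2>/dev/null; python3 fit.py | tail -2;  python3 -m pendant '[[[0,0,0],[0,0,0],0],[[0,0,0],[0,0,0],0],[[0,0,0],[0,0,0],0],[[0,0,0],[0,0,0],0],[[0,0,0],[0,0,0],0],[[0,0,0],[0,0,0],0],[[0,0,0],[0,0,0],0],[[0,0,0],[0,0,0],0],[[0,0,0],[0,0,0],0],[[0,0,0],[0,0,0],0]]'; python3 ang.py 2>/dev/null
```

```text
time: 25.3
tool_pos: [484.8, -124.4, 271.3]
tcp_rot: [3.141, -0.001, -0.306]
contact_force: [-1.2, 0.3, 7.8]
grip_width: 0.2
scene 1.618 1.618 top 1.703 wrist nan
[ 484.79 -124.37  271.27] [-2.4 -0.3  7. ] 25.5
scene needle angle 1.5948294 area 10424 line at centre col 404.77682
top needle angle 1.5708039 area 16512 line at centre col 404.00027
time: 26.53
tool_pos: [484.8, -124.4, 271.3]
tcp_rot: [3.141, -0.001, -0.306]
contact_force: [-2.1, 0.6, 7.4]
grip_width: 0.5
scene 1.619 1.62 top 1.703 wrist nan
[ 484.8  -124.36  271.28] [-1.5  0.6  6.9] 26.7333
```

```bash
python3 -m pendant '[[[0,0,-0.003],[0,0,0],0],[[0,0,-0.006],[0,0,0],0],[[0,0,-0.010],[0,0,0],0],[[0,0,-0.018],[0,0,0],0],[[0,0,-0.030],[0,0,0],0],[[0,0,-0.050],[0,0,0],0],[[0,0,-0.070],[0,0,0],0],[[0,0,-0.080],[0,0,0],0],[[0,0,-0.080],[0,0,0],0],[[0,0,-0.080],[0,0,0],0]]'; python3 ang.py 2>/dev/null
python3 - <<'E'
from h import *
c,k=snap("scene","end.png"); a=cv2.imread("pics/b.png"); b0=cv2.resize(a,(512,384),interpolation=cv2.INTER_AREA)
d=cv2.absdiff(b0,k).max(2)[190:275,170:300]; print("scale/dial area max diff vs start",d.max(),(d>35).sum())
print(get_obs()["contact_force"])
from plant import close_job; print(close_job())
E
```

```text
time: 27.57
tool_pos: [484.7, -124.3, 351.0]
tcp_rot: [3.141, -0.001, -0.306]
contact_force: [-0.2, -1.0, -0.4]
grip_width: 0.6
scene 0.156 0.154 top 0.072 wrist nan
[ 484.51 -124.24  349.75] [ 0.3 -0.9 -0.1] 27.7667
scale/dial area max diff vs start 60 217
[-0.78240278 -0.32690288 -0.42487964]
the job is handed in; nothing more can be done
None
```

I pressed both pads to the marker, released each time, and handed the job in at about 28 s. However, my first round overran the marker slightly and I had to repeat it.

- **First round (pad by the knob, then the opposite pad):** I held each for over a second at about 1.69 rad, judged from the slanted wrist view. Near face-on views then put the marker at about 1.60 rad. The needle had therefore gone about 0.07–0.09 rad (0.4 mm of pan travel) too far on both pads.
- **Second round (same pads, same order):** I held each for over a second at about 1.59 rad, in line with the marker in the scene view and without going past it. The pressing force was about 7–8 N.

**Last checks:**
- After every release the needle read the same as in the untouched start picture, so it came back to zero.
- At the end the gripper was clear of the scale by about 70 mm, and the wrist force was about zero.
- My final comparison of the scale area with the start picture was not clean: 217 pixels differed (largest difference 60). I did not look into it. It could be the arm, its shadow or resizing, but I can't rule out a small shift. A comparison of the dial by eye after the first press showed no movement.
- The top and wrist cameras gave poor needle readings in some positions, so the final angles rest on the scene camera and the tool height.

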